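# Drop the ink mask over the registration pins

### The arm

A 6-joint arm with a two-finger parallel gripper is mounted at the origin on the work surface. World frame = base frame: x ahead of the robot, y to its left, z up, the work surface at z = 0. Lengths are in mm, angles in rad, forces in N, time in s.
With the tool pointing down it reaches from about 350 to 800 mm from the base axis. Payload 7.3 kg.
Tool frame: the origin (TCP) lies midway between the tips of the shut fingers; the grasp point (between the pads) lies 19 mm behind it; z points along the fingers, x is the direction in which the jaws open and shut, and the axes are right-handed (so a half turn about z gives the same grasp; the last joint's range is limited). The gripper opens to 85 mm and grips with 20 to 120 N. Pads are 22 mm wide; open, the fingers measure 114 mm over their backs; the gripper's body (76 mm by 85 mm) begins 54 mm behind the grasp point. The pads swing forward as they close: fully open they stand 13 mm farther back than shut.
Start: joints at [1.157, 0.342, 1.524, -0, 1.275, -0.146], TCP at [138.905, 506.31, 231.322] pointing down, gripper open.
Joint ranges: [-2.53, 2.53], [-0.77, 2.02], [0.04, 2.7], [-1, 4.14], [0.28, 2.66], [-3.11, 3.11]. Speed limits (rad/s): [2.57, 2.57, 3.14, 3.14, 3.14, 3.14].

### API

Orientations are given as [roll, pitch, yaw] about the fixed x, y, z axes, in that order (R = Rz(yaw) Ry(pitch) Rx(roll)).
In Python, from station import * gives the robot as it stands.
- The arm moves only by the tool apply_moves, never from a script. Its arguments are lists of equal length, an entry for each row: "claw": the closure in counts, from 0 (fully open) to 255 (shut); "linear": the shift along the tool's x, y, z in m, a list of three; "turn": the turn, a rotation vector about the tool's x, y, z in degrees, a list of three. A call has 1 to 20 rows; each row shifts and turns the commanded pose from where the row before left it, along the tool's axes as they then stand; what a row does not reach is not made up. A row lasts 1/8 s, in which the tool goes at most 62.5 mm and 10.7 degrees, less where a joint would pass 70% of its speed; a pose out of reach is approached as far as the arm can. A call is refused whole if a number of a shift passes 0.0625 or a number of a turn 10.7, either way. A call with a gripper value outside its range is refused whole. The fingers move at their own pace and stop on an object; the grip force is fixed at half the most. Time passes only in rows, so rows that do not move let the fingers close. It gives the time, the measured TCP pose, the force and the opening at its end, in the units of the state.
- observe(): the state, without advancing time (a new reading comes with each control period).
- read_camera(name): name is "scene" or "side" or "wrist"; returns a dict with "color" (384x512x3 uint8, red, green, blue), "z_map" (384x512 float32, mm along the optical axis (not along the pixel's ray), 0 where there is no reading), "mtx" (3x3 intrinsics, pixels), "k1" (the pictures are not rectified: a ray, as slopes to the right and down, at radius r is drawn at 1 + k1 r^2 times it, then the intrinsics apply), "R" (3x3) and "t" (3): a world point X has camera coordinates R X + t. Camera axes: x right, y down, z forward; pixel columns grow to the right and rows downward; lengths in mm; the calibration is good to about 2 mm. A picture is of the moment at which its call begins.
- hand_in(): hands the job in, once; it reports no verdict.
The state is a dict: "time_s": time; "joints": joint angles; "qd": joint speeds; "effort": joint torques, N m; "tcp_pos": TCP position; "orientation": TCP orientation; "ft_force": force on the tool from outside, world axes, zero at the start; "torque": the same for the moment, N m; "gripper_width": finger opening in mm.
Only numpy, scipy, OpenCV 4.12 (cv2) and the standard library are available. Lean on these libraries where they do the work, as an engineer would, in place of code of your own. Each camera call takes 0.05 s, during which the arm holds its last target.

### The job

Pick up the ink mask (the metal plate with two windows and a wooden grip bar) and lay it on the printing registration board against the metal fence, so that its edge with the holes rides up on the two pins. Then slide it along the fence, feeling for the pins, until both holes drop over them, and leave the mask lying fully flat on the board, pins through its holes. Work gently, never forcing the mask against the board, fence or pins, and leave everything else where it is.

Things in the scene. Friction and masses are not known exactly. Their poses are not given: they have to be found in the camera images.
- board: Registration board, fixed (sizes in mm): plywood 270 (its x) by 320 (its y), 18 thick. Origin: centre of the underside, z up; its x points away from the robot (yaw within 0.2). At board x = +50, two steel pins, 10 diameter, 7 high, tops bevelled 1.5, stand 120 apart along y on a clamped steel strip. The strip's setting is not reported: the middle between the pins is anywhere from board y = -12 to +12. Slide to find it.
- board_fence (a point): Middle of the aluminium fence's near face, at its foot on the plywood: board x = +70 mm, y = 0, z = 18; board axes. The fence runs 300 along board y, is 14 thick and rises 20 above the plywood. With the mask's +x edge on this face its holes are in line with the pins.
- board_seat (a point): Point on the board's top surface (18 mm above the table) straight above the board's origin, with the board's axes. The seated mask's origin lies here, save for the unknown shift of up to 12 mm along y.
- mask: Ink mask, loose, 0.3 to 0.45 kg (sizes in mm): aluminium plate 140 (its x) by 200 (its y), 6 thick, with two rectangular windows and, 20 from its +x edge, two round holes of 13 diameter. Origin: centre of the underside, z up; lies flat on the table at first. Seated: +x edge along the fence, axes parallel to the board's. Not yet over the pins, its holed edge rides 7 too high while the near edge may rest on the plywood.
- mask_grip (a point): Centre of the wooden grip bar on the mask's middle, 30 mm above the mask's underside; mask axes. The bar is 70 along mask x, 16 along mask y (gripped across this), from 6 to 42 above the underside. Dragged by a loose grip, the mask falls over the pins by its own weight when the holes reach them, and the pins then block further sliding.
- mask_hole_left (a point): Centre of one hole at the mask's underside (mask x +50, y +60 mm).
- mask_hole_right (a point): Centre of the other hole at the mask's underside (mask x +50, y -60 mm).
- gouge: Carving gouge with round handle, 150 mm long, lying loose on the board's far ledge behind the fence. Leave alone.
- offcut: Small dark lino offcut 32 by 40 by 5 mm, loose on the board's near right corner. Leave alone.
- ink_bottle: Black bottle, 56 mm diameter, 150 tall, loose, at the far part of the table. Leave alone.
- cup: Blue cup, 76 mm diameter, 90 tall, loose, at the far part of the table. Leave alone.
- baren: Round wooden baren (rubbing disc with knob), 100 mm diameter, 46 tall, loose, at the far part of the table. Leave alone.
- lino_block: Wooden printing block with dark face, 70 by 60 by 22 mm, loose, right of the middle of the table. Leave alone.
- ink_roller: Hand ink roller with wooden handle, about 165 mm long and 125 wide, 34 tall, loose on a clear slab (top 5 above the table) on the right side of the table. Leave alone.
Not all that is in view belongs to the job. Several things have the shape of the mask; the one meant has the colours described above.

How it is judged:
By the outcome, as a careful person would: the job done as asked, in the order asked, and still so for the second after the job is handed in, with the robot touching nothing.
It also fails if it takes over 45 s, if anything falls off the work surface, if the arm or the gripper's body presses on something with over 40 N, if the wrist force passes 120 N, or if a joint passes its speed limit or range.

## Working session

There is one attempt and no reset: what is moved stays moved. The work goes in short steps, Python scripts to look and compute and a tool call to move; the robot and the scene stay as the last step left them, time stands still between calls to the robot, and variables do not carry over. Pictures are saved under pics/ and viewed, and the job is handed in when it is done.

Besides the shell and the picture viewer there is one more tool, called as name(argument=value, ...), one argument or row to a line, values as JSON. apply_moves: Moves the arm, as the interface text tells. Its arguments: {"type":"object","properties":{"claw":{"type":"array"},"linear":{"type":"array"},"turn":{"type":"array"}},"required":["claw","linear","turn"]}

```bash
mkdir -p pics; ls; python3 - <<'E'
from station import *
import cv2,json,numpy as np
print(observe())
for n in ["scene","side","wrist"]:
    c=read_camera(n); cv2.imwrite(f"pics/{n}0.png",c["color"][:,:,::-1])
    np.savez(f"{n}0.npz",**c)
    print(n,c["mtx"].tolist(),c["k1"],np.round(c["R"],3).tolist(),np.round(c["t"],1).tolist())
E
```

```text
pics
{'time_s': 0.0, 'joints': array([ 1.15698006e+00,  3.42738545e-01,  1.52505997e+00,  6.32120369e-06,
        1.27538050e+00, -1.45995055e-01]), 'qd': array([0.0008997 , 0.00029457, 0.00136008, 0.00013924, 0.00122254,
       0.0008638 ]), 'effort': array([ 8.87500028e-05, -4.33702505e+01, -2.45998281e+01, -1.87745791e-04,
        8.23787152e-03,  1.13512741e-06]), 'tcp_pos': array([138.73698243, 505.90714207, 230.602754  ]), 'orientation': array([-3.14135589e+00,  1.56860965e-03,  1.30297345e+00]), 'ft_force': array([-0.0946716 , -0.23972706,  0.28855612]), 'torque': array([ 0.0194591 ,  0.00352725, -0.02526237]), 'gripper_width': 85.50962083133385}
scene [[414.0766465076331, 0.0, 255.29840513427996], [0.0, 414.0766465076331, 195.3614892195434], [0.0, 0.0, 1.0]] -0.061829345242267984 [[-0.853, 0.522, 0.002], [0.364, 0.597, -0.715], [-0.374, -0.609, -0.7]] [495.0, -66.1, 1253.8]
side [[424.22732314382694, 0.0, 254.33964256941894], [0.0, 424.22732314382694, 189.10871260277207], [0.0, 0.0, 1.0]] -0.11469066909084975 [[-0.996, -0.093, -0.004], [-0.056, 0.629, -0.776], [0.074, -0.772, -0.631]] [499.1, 163.1, 1288.2]
wrist [[311.72223367934356, 0.0, 255.2292874867443], [0.0, 311.72223367934356, 188.70157881821075], [0.0, 0.0, 1.0]] -0.0838689834111213 [[0.265, 0.964, -0.002], [0.928, -0.254, 0.271], [0.261, -0.074, -0.963]] [-524.4, -34.2, 380.2]
```

View pics/scene0.png

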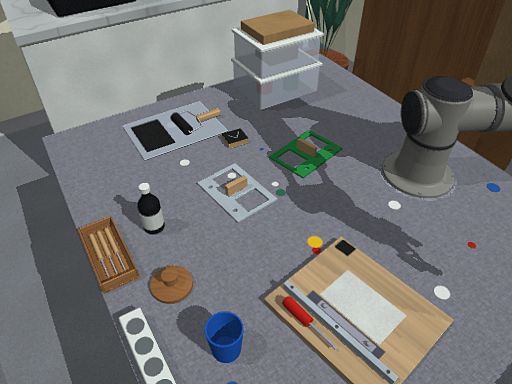

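View pics/side0.png

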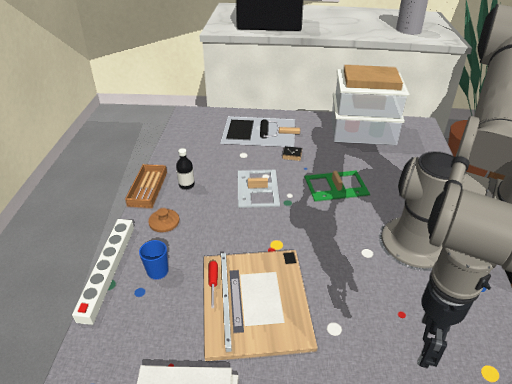

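View pics/wrist0.png

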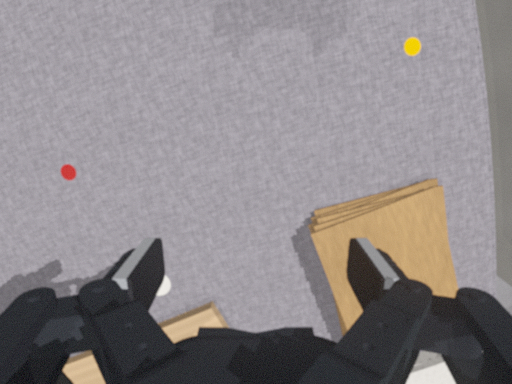

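```bash
cat > h.py <<'E'
import cv2,numpy as np
def rays(c,px):
    d=np.array([float(c["k1"]),0,0,0])
    u=cv2.undistortPoints(np.array(px,float).reshape(-1,1,2),np.array(c["mtx"]),d)[:,0]
    return np.c_[u,np.ones(len(u))]
def onplane(c,px,z):
    r=rays(c,px)@np.array(c["R"]); o=-np.array(c["R"]).T@np.array(c["t"])
    return o+r*((z-o[2])/r[:,2])[:,None]
def proj(c,P):
    P=np.array(P,float).reshape(-1,3)
    rv=cv2.Rodrigues(np.array(c["R"]))[0]
    return cv2.projectPoints(P,rv,np.array(c["t"],float),np.array(c["mtx"]),np.array([float(c["k1"]),0,0,0]))[0][:,0]
def cloud(c):
    h,w=c["z_map"].shape
    v,u=np.mgrid[:h,:w]
    r=rays(c,np.c_[u.ravel(),v.ravel()])
    X=(r*c["z_map"].reshape(-1,1)-c["t"])@np.array(c["R"])
    X[c["z_map"].ravel()==0]=np.nan
    return X.reshape(h,w,3)
E
python3 - <<'E'
from h import *
for n,b in [("scene",(185,120,165,110)),("scene",(260,225,200,159)),("side",(220,150,160,70)),("side",(190,235,140,130))]:
    c=np.load(n+"0.npz"); x,y,w,h=b
    s=min(790/w,590/h); im=cv2.resize(c["color"][y:y+h,x:x+w,::-1],None,fx=s,fy=s,interpolation=cv2.INTER_CUBIC)
    f=f"pics/z_{n}_{x}.png"; cv2.imwrite(f,im); print(f,s)
E
```

```text
pics/z_scene_185.png 4.787878787878788
pics/z_scene_260.png 3.710691823899371
pics/z_side_220.png 4.9375
pics/z_side_190.png 4.538461538461538
```

View pics/z_scene_185.png

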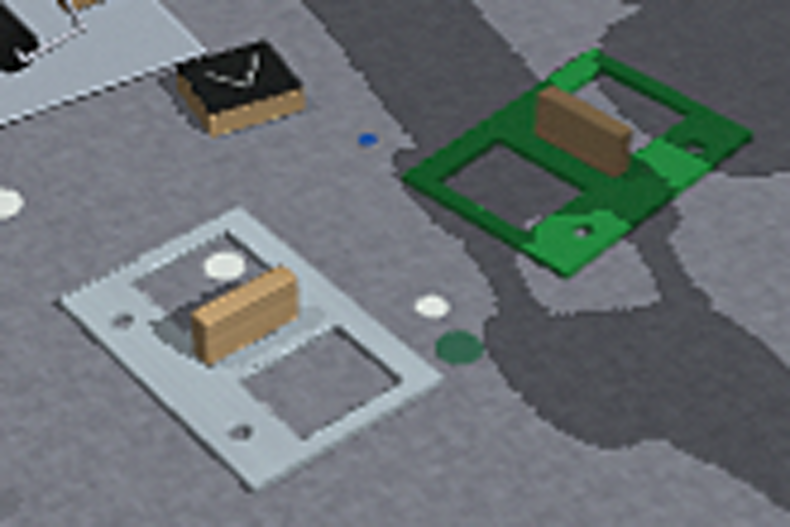

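View pics/z_scene_260.png

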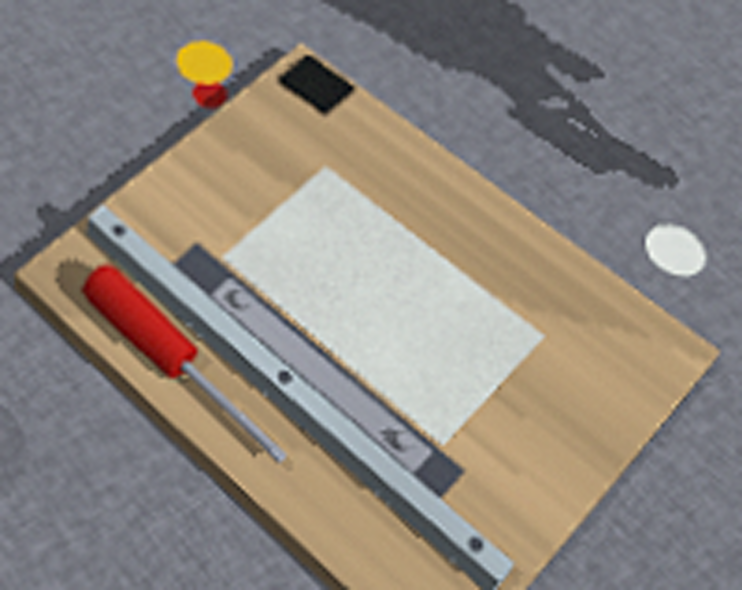

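View pics/z_side_220.png

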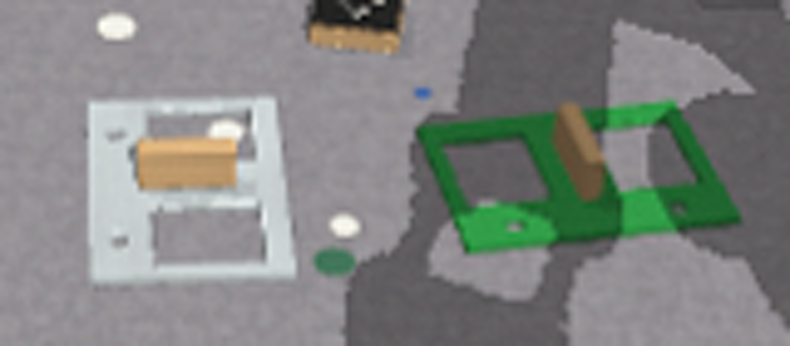

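View pics/z_side_190.png

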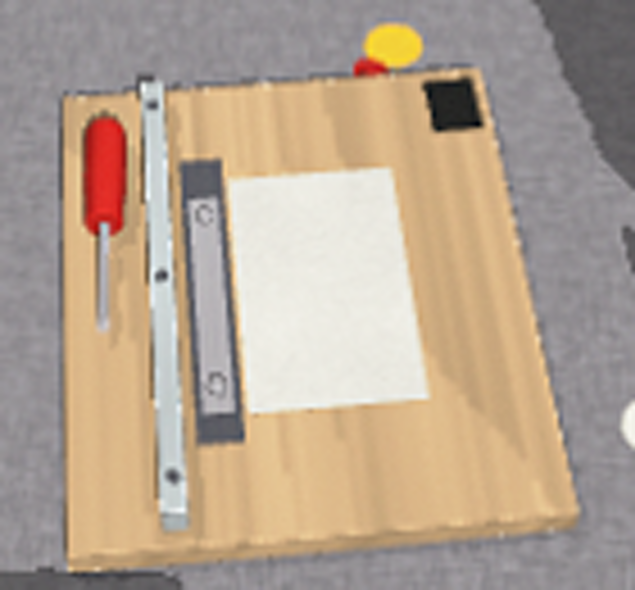

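```bash
python3 - <<'E'
from h import *
np.set_printoptions(precision=1,suppress=True)
S=np.load("scene0.npz");D=np.load("side0.npz")
def P(c,off,s,pts,z): return onplane(c,np.array(pts)/s+np.array(off)-0.5+0.5/s,z)
s1=165;k=790/165
print("mask scene corners L,T,R,B\n",P(S,(185,120),k,[(62,300),(240,210),(440,377),(253,488)],6))
print("holes\n",P(S,(185,120),k,[(123,320),(241,432)],6))
k=790/160
print("mask side\n",P(D,(220,150),k,[(90,102),(275,98),(295,272),(92,280)],6)); print(P(D,(220,150),k,[(117,135),(120,241)],6))
k=590/159
print("board scene NR,NL,FR\n",P(S,(260,225),k,[(302,45),(718,352),(15,275)],18)); print("fence screws\n",P(S,(260,225),k,[(118,230),(284,377),(475,544)],38))
print("pins\n",P(S,(260,225),k,[(238,295),(398,437)],25))
k=590/130
print("board side FR NR NL FL\n",P(D,(190,235),k,[(65,95),(480,68),(578,518),(70,553)],18));print(P(D,(190,235),k,[(152,104),(161,274),(173,475)],38));print(P(D,(190,235),k,[(206,214),(216,384)],25))
# clouds
for c in (S,D):
    X=cloud(c); 
    hsv=cv2.cvtColor(c["color"],cv2.COLOR_RGB2HSV)
    m=(hsv[...,0]>8)&(hsv[...,0]<25)&(hsv[...,1]>60)&(hsv[...,2]>90)
    for nm,(x0,x1,y0,y1,z0,z1) in dict(bar=(500,800,-300,0,15,60)).items():
        q=m&(X[...,0]>x0)&(X[...,0]<x1)&(X[...,1]>y0)&(X[...,1]<y1)&(X[...,2]>z0)&(X[...,2]<z1)
        p=X[q]; print(nm,len(p)); 
        if len(p): print(p.min(0),p.max(0),np.median(p,0)); t=p[p[:,2]>p[:,2].max()-5]; print("top",len(t),t.mean(0),cv2.minAreaRect(t[:,:2].astype(np.float32)))
E
```

```text
mask scene corners L,T,R,B
 [[ 591.4 -307.     6. ]
 [ 456.  -324.8    6. ]
 [ 430.4 -130.4    6. ]
 [ 568.1 -111.4    6. ]]
holes
 [[ 567.6 -271.5    6. ]
 [ 552.6 -152.4    6. ]]
mask side
 [[ 591.6 -310.2    6. ]
 [ 453.9 -327.5    6. ]
 [ 429.5 -131.     6. ]
 [ 565.4 -110.6    6. ]]
[[ 566.8 -271.6    6. ]
 [ 551.2 -152.6    6. ]]
board scene NR,NL,FR
 [[373.8  81.   18. ]
 [315.3 392.9  18. ]
 [638.3 130.5  18. ]]
fence screws
 [[575.6 146.9  38. ]
 [551.8 275.2  38. ]
 [527.5 402.8  38. ]]
pins
 [[535.3 214.8  25. ]
 [515.  332.9  25. ]]
board side FR NR NL FL
 [[636.5 126.3  18. ]
 [372.6  78.9  18. ]
 [313.9 397.1  18. ]
 [576.7 441.1  18. ]]
[[576.1 146.2  38. ]
 [551.9 274.1  38. ]
 [527.1 402.1  38. ]]
[[533.4 218.4  25. ]
 [513.  335.7  25. ]]
bar 400
[ 500.6 -227.9   15. ] [800.   -0.   49.7] [772.8 -29.2  31.3]
top 60 [783.8 -24.6  46.4] ((662.832275390625, -120.1654052734375), (357.5750732421875, 31.773542404174805), 36.52983474731445)
bar 300
[ 501.  -226.3   15. ] [799.9  -0.5  52. ] [765.5 -33.5  25.5]
top 17 [792.3 -17.   48.5] ((790.1793823242188, -19.779516220092773), (29.912500381469727, 15.880979537963867), 88.09833526611328)
```

apply_moves(
  claw=[0,0,0,0,0,0,0,0,0,0,0,0,0,0],
  linear=[
    [-0.02,0.038,0],
    [-0.02,0.038,0],
    [-0.02,0.038,0],
    [-0.02,0.038,0],
    [-0.02,0.038,0],
    [-0.02,0.038,0],
    [-0.02,0.038,0],
    [-0.02,0.038,0],
    [-0.02,0.038,0],
    [-0.02,0.038,0],
    [0,0,0],
    [0,0,0],
    [0,0,0],
    [0,0,0],
  ],
  turn=[
    [0,0,0],
    [0,0,0],
    [0,0,0],
    [0,0,0],
    [0,0,0],
    [0,0,0],
    [0,0,0],
    [0,0,0],
    [0,0,0],
    [0,0,0],
    [0,0,-7.5],
    [0,0,-7.5],
    [0,0,-7.7],
    [0,0,0],
  ],
)

```text
time_s: 1.9
tcp_pos: [452.4, 212.8, 231.1]
orientation: [-3.141, 0.0, 1.698]
ft_force: [0.1, 0.3, -0.2]
gripper_width: 85.3
```

```bash
cat >> h.py <<'E'
def tgt(s,pos,yaw,pitch=0):
    """shift in tool axes (mm) and rotvec (deg, tool axes) from measured pose to target (tool down, yaw=jaw axis dir)"""
    from scipy.spatial.transform import Rotation as Ro
    o=s["orientation"]; R=Ro.from_euler("xyz",o); T=Ro.from_euler("xyz",[np.pi,pitch,yaw])
    print("pos",np.round(s["tcp_pos"],1),"rpy",np.round(o,3),"F",np.round(s["ft_force"],1),"w",round(float(s["gripper_width"]),1),"t",s["time_s"])
    print("shift now axes",np.round(R.inv().apply(np.array(pos)-s["tcp_pos"]),1),"shift in target axes",np.round(T.inv().apply(np.array(pos)-s["tcp_pos"]),1),"turn",np.round(np.degrees((R.inv()*T).as_rotvec()),2))
E
python3 - <<'E'
from station import *; from h import *
c=read_camera("wrist"); np.savez("wrist1.npz",**c); cv2.imwrite("pics/wrist1.png",c["color"][:,:,::-1])
tgt(observe(),[510.5,-218.8,150],1.699)
E
```

```text
pos [452.3 212.9 231.1] rpy [-3.141 -0.     1.696] F [-0.2 -0.2 -0.2] w 85.6 t 1.95
shift now axes [-435.5    3.7   81.1] shift in target axes [-435.5    2.5   81.1] turn [-0.02 -0.   -0.15]
```

View pics/wrist1.png

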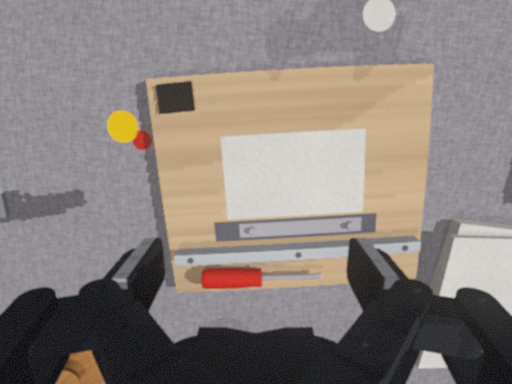

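apply_moves(
  claw=[0,0,0,0,0,0,0,0,0,0,0,0],
  linear=[
    [-0.0435,0,0],
    [-0.0435,0,0],
    [-0.0435,0,0],
    [-0.0435,0,0],
    [-0.0435,0,0],
    [-0.0435,0,0],
    [-0.0435,0,0],
    [-0.0435,0,0],
    [-0.0435,0,0],
    [-0.0435,0.003,0],
    [0,0,0],
    [0,0,0],
  ],
  turn=[
    [0,0,0],
    [0,0,0],
    [0,0,0],
    [0,0,0],
    [0,0,0],
    [0,0,0],
    [0,0,0],
    [0,0,0],
    [0,0,0],
    [0,0,0],
    [0,0,0],
    [0,0,0],
  ],
)

```text
time_s: 3.45
tcp_pos: [510.8, -217.6, 230.9]
orientation: [-3.141, -0.001, 1.697]
ft_force: [1.0, -1.6, -0.3]
gripper_width: 85.6
```

```bash

python3 - <<'E'
from station import *; from h import *
c=read_camera("wrist"); np.savez("wrist2.npz",**c); cv2.imwrite("pics/wrist2.png",c["color"][:,:,::-1])
tgt(observe(),[510.5,-218.8,12],1.699)
E
```

```text
pos [ 510.9 -217.1  231.1] rpy [-3.141e+00 -1.000e-03  1.699e+00] F [-0.1  1.   0.2] w 85.1 t 3.5
shift now axes [ -1.8  -0.5 219.1] shift in target axes [ -1.6  -0.6 219.1] turn [-0.02 -0.05 -0.02]
```

View pics/wrist2.png

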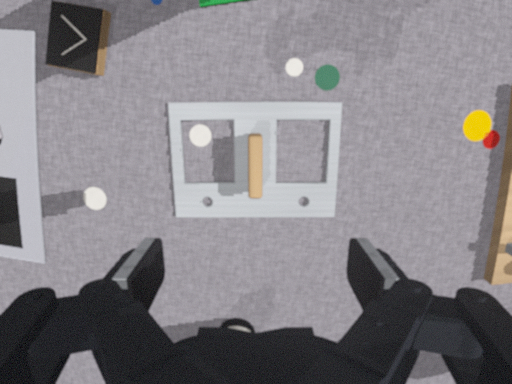

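```bash

python3 - <<'E'
from h import *
np.set_printoptions(precision=1,suppress=True)
c=np.load("wrist2.npz"); b=np.load("wrist1.npz")
q=onplane(c,[(168.5,102.5),(342,102),(335,217),(175.5,217)],6); print(q,q.mean(0)); h=onplane(c,[(208,202),(304,202)],6);print("holes",h)
print("bar top",onplane(c,[(249,135),(262,135),(262,198),(249,198)],42))
p=onplane(b,[(249,229),(347,225)],25); print("pins",p)
print("board corners",onplane(b,[(148,79),(433,64),(418,284),(177,292)],18)); print("screws",onplane(b,[(191,260),(298,255),(405,248)],38))
k=6
cv2.imwrite("pics/w1z.png",cv2.resize(b["color"][205:270,170:300,::-1],None,fx=k,fy=k,interpolation=cv2.INTER_CUBIC))
cv2.imwrite("pics/w1z2.png",cv2.resize(b["color"][205:270,300:430,::-1],None,fx=k,fy=k,interpolation=cv2.INTER_CUBIC))
E
```

```text
[[ 454.4 -324.7    6. ]
 [ 428.5 -126.4    6. ]
 [ 568.3 -107.4    6. ]
 [ 593.9 -308.     6. ]] [ 511.3 -216.6    6. ]
holes [[ 568.6 -268.6    6. ]
 [ 553.5 -150.     6. ]]
bar top [[ 476.4 -227.8   42. ]
 [ 474.6 -214.1   42. ]
 [ 543.9 -204.9   42. ]
 [ 545.7 -219.3   42. ]]
pins [[531.6 216.   25. ]
 [511.7 333.4  25. ]]
board corners [[372.8  84.1  18. ]
 [314.4 395.1  18. ]
 [586.8 451.7  18. ]
 [637.4 132.1  18. ]]
screws [[575.4 150.9  38. ]
 [552.2 277.9  38. ]
 [527.9 406.4  38. ]]
```

View pics/w1z.png

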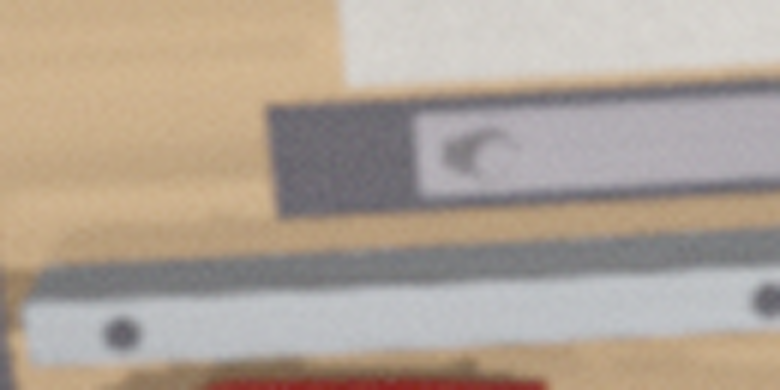

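View pics/w1z2.png

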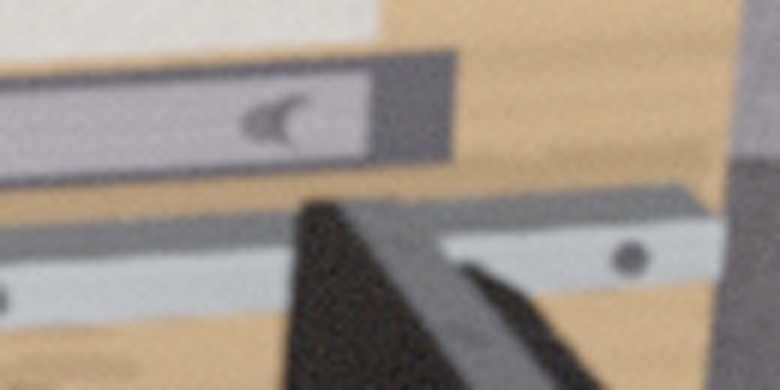

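apply_moves(
  claw=[0,0,0,0,0,0,0,0,0],
  linear=[
    [-0.001,0,0.045],
    [0,0,0.045],
    [0,0,0.045],
    [0,0,0.035],
    [0,0,0.02],
    [0,0,0.015],
    [0,0,0.007],
    [0,0,0.006],
    [0,0,0],
  ],
  turn=[
    [0,0,0],
    [0,0,0],
    [0,0,0],
    [0,0,0],
    [0,0,0],
    [0,0,0],
    [0,0,0],
    [0,0,0],
    [0,0,0],
  ],
)

```text
time_s: 4.62
tcp_pos: [511.4, -219.1, 13.4]
orientation: [3.141, 0.0, 1.699]
ft_force: [0.0, -0.1, 0.5]
gripper_width: 85.4
```

```bash

python3 - <<'E'
from station import *; from h import *
c=read_camera("wrist"); cv2.imwrite("pics/wrist3.png",c["color"][:,:,::-1])
tgt(observe(),[510.5,-218.8,12],1.699)
E
```

```text
pos [ 511.5 -219.2   13.7] rpy [3.141 0.    1.699] F [-0.3 -0.9  0.1] w 85.0 t 4.675
shift now axes [ 0.6 -0.9  1.7] shift in target axes [ 0.6 -0.9  1.7] turn [0.03 0.02 0.01]
```

View pics/wrist3.png

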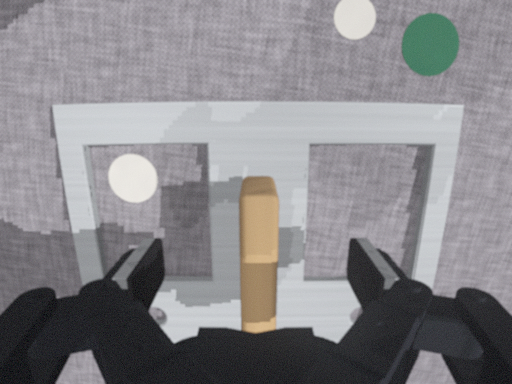

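apply_moves(
  claw=[190,190,190,190,190,190,190,190],
  linear=[
    [0,0,0.001],
    [0,0,0],
    [0,0,0],
    [0,0,0],
    [0,0,0],
    [0,0,0],
    [0,0,0],
    [0,0,0],
  ],
  turn=[
    [0,0,0],
    [0,0,0],
    [0,0,0],
    [0,0,0],
    [0,0,0],
    [0,0,0],
    [0,0,0],
    [0,0,0],
  ],
)

```text
time_s: 5.68
tcp_pos: [511.3, -219.1, 12.3]
orientation: [3.142, -0.0, 1.699]
ft_force: [0.2, -0.2, 0.3]
gripper_width: 21.4
```

apply_moves(
  claw=[230,230,230,230,230,230,230,230,230,230,230],
  linear=[
    [0,0,0],
    [0,0,0],
    [0,0,0],
    [0,0,0],
    [0,0,-0.01],
    [0,0,-0.03],
    [0,0,-0.04],
    [0,0,-0.04],
    [0,0,-0.03],
    [0,0,0],
    [0,0,0],
  ],
  turn=[
    [0,0,0],
    [0,0,0],
    [0,0,0],
    [0,0,0],
    [0,0,0],
    [0,0,0],
    [0,0,0],
    [0,0,0],
    [0,0,0],
    [0,0,0],
    [0,0,0],
  ],
)

```text
time_s: 7.05
tcp_pos: [510.3, -218.7, 160.7]
orientation: [-3.139, -0.002, 1.699]
ft_force: [-0.1, 0.1, -5.0]
gripper_width: 15.1
```

```bash

python3 - <<'E'
from station import *; from h import *
c=read_camera("wrist"); cv2.imwrite("pics/wrist4.png",c["color"][:,:,::-1])
c=read_camera("side"); cv2.imwrite("pics/side4.png",c["color"][:,:,::-1])
yaw=.186
B=np.array([475.7,260.7]); ex=np.array([np.cos(yaw),np.sin(yaw)]); ey=np.array([-ex[1],ex[0]])
t=B-10*ex-10*ey
tgt(observe(),[*t,160],yaw+np.pi/2)
E
```

```text
pos [ 510.3 -218.6  160.3] rpy [-3.139e+00 -2.000e-03  1.699e+00] F [-1.   0.2 -4.6] w 15.1 t 7.15
shift now axes [469.3  17.7   1.4] shift in target axes [4.675e+02 4.470e+01 3.000e-01] turn [-0.16 -0.14 -3.3 ]
```

View pics/wrist4.png

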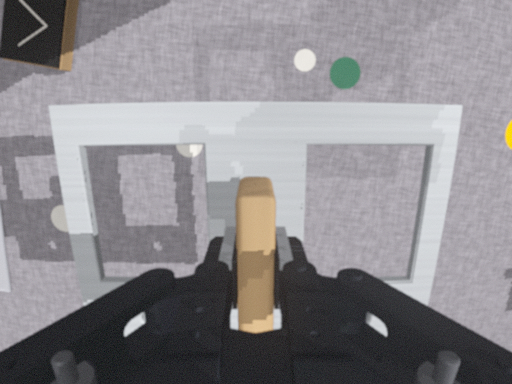

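View pics/side4.png

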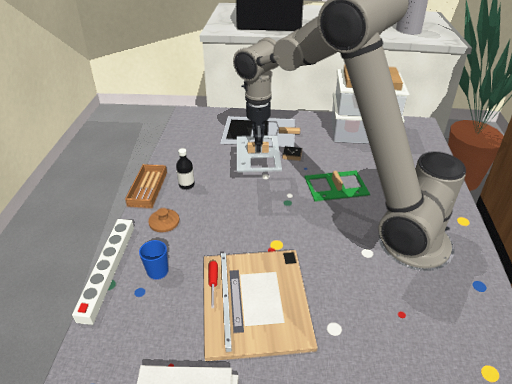

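apply_moves(
  claw=[230,230,230,230,230,230,230,230,230,230,230,230,230,230,230,230],
  linear=[
    [0.02,0.001,0],
    [0.04,0.001,0],
    [0.045,0.002,0],
    [0.045,0.002,0],
    [0.045,0.002,0],
    [0.045,0.002,0],
    [0.045,0.002,0],
    [0.045,0.002,0],
    [0.045,0.002,0],
    [0.045,0.002,0],
    [0.03,0,0],
    [0.019,0,0],
    [0,0,0],
    [0,0,0],
    [0,0,0],
    [0,0,0],
  ],
  turn=[
    [0,0,0],
    [0,0,0],
    [0,0,0],
    [0,0,0],
    [0,0,0],
    [0,0,0],
    [0,0,0],
    [0,0,0],
    [0,0,0],
    [0,0,0],
    [0,0,0],
    [0,0,0],
    [0,0,-1.6],
    [0,0,-1.7],
    [0,0,0],
    [0,0,0],
  ],
)

```text
time_s: 9.15
tcp_pos: [469.3, 247.6, 162.4]
orientation: [3.142, 0.0, 1.755]
ft_force: [0.9, 1.1, -3.5]
gripper_width: 15.4
```

```bash
cat > look.py <<'E'
from station import *; from h import *
import sys
n=sys.argv[1]
for k in sys.argv[2:]:
    c=read_camera(k); np.savez(f"{k}{n}.npz",**c); cv2.imwrite(f"pics/{k}{n}.png",c["color"][:,:,::-1])
s=observe()
yaw=.186
B=np.array([475.7,260.7]); ex=np.array([np.cos(yaw),np.sin(yaw)]); ey=np.array([-ex[1],ex[0]])
d=s["tcp_pos"][:2]-B
print("board xy of tcp",d@ex,d@ey,"z",s["tcp_pos"][2],"rpy",np.round(s["orientation"],4),"yaw err deg",np.degrees(s["orientation"][2]-yaw-np.pi/2))
f=s["ft_force"]; print("F board",f[:2]@ex,f[:2]@ey,f[2],"M",np.round(s["torque"],2),"w",s["gripper_width"],"t",s["time_s"])
E
python3 look.py 5 scene side wrist
```

```text
board xy of tcp -8.780252868716984 -11.324431460490551 z 162.3566492470074 rpy [ 3.1415e+00 -1.0000e-04  1.7560e+00] yaw err deg -0.04586589126710136
F board 0.2714308402175783 0.44909733335877633 -4.806687267892875 M [0.05 0.01 0.  ] w 14.945477646168836 t 9.3
```

View pics/scene5.png

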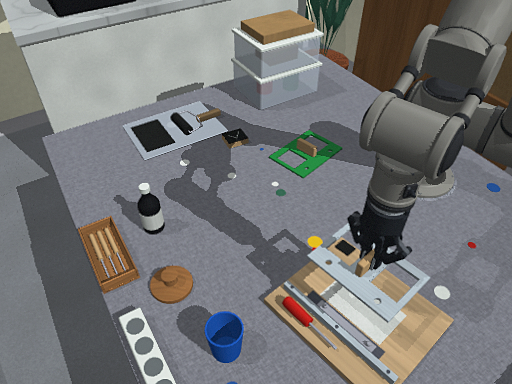

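View pics/wrist5.png

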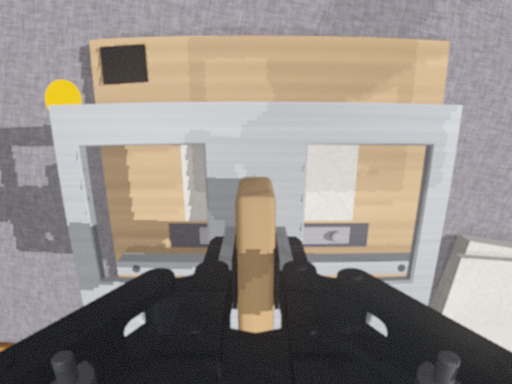

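View pics/side5.png

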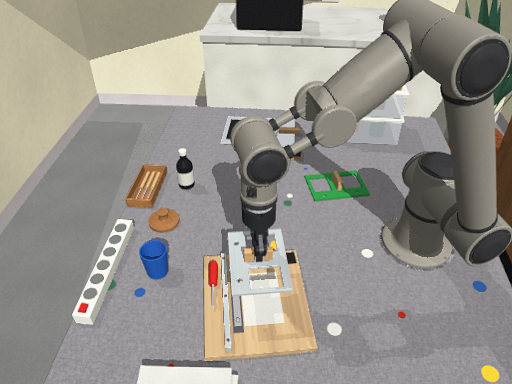

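apply_moves(
  claw=[230,230,230,230,230,230,230,230,230,230,230],
  linear=[
    [0,0,0.015],
    [0,0,0.03],
    [0,0,0.03],
    [0,0,0.02],
    [0,0,0.005],
    [0,0,0],
    [0,0,0],
    [0,0,0.008],
    [0,0,0.006],
    [0,0,0.003],
    [0,0,0],
  ],
  turn=[
    [0,0,0],
    [0,0,0],
    [0,0,0],
    [0,0,0],
    [0,0,0],
    [-1.7,0,0],
    [-1.6,0,0],
    [0,0,0],
    [0,0,0],
    [0,0,0],
    [0,0,0],
  ],
)

```text
time_s: 10.68
tcp_pos: [470.0, 248.4, 44.9]
orientation: [3.085, 0.0, 1.757]
ft_force: [-0.3, -0.8, -4.5]
gripper_width: 15.1
```

```bash
python3 look.py 6 scene side
```

```text
board xy of tcp -7.6853938854294634 -10.943030372747273 z 45.33098865885687 rpy [ 3.0839e+00 -1.0000e-04  1.7567e+00] yaw err deg -0.0032464346981488997
F board -0.4700441413841649 -0.6297834730206798 -4.239523886914816 M [0.01 0.05 0.01] w 14.696403107238398 t 10.775
```

View pics/scene6.png

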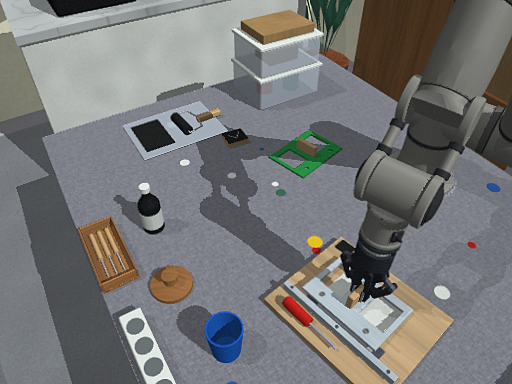

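View pics/side6.png

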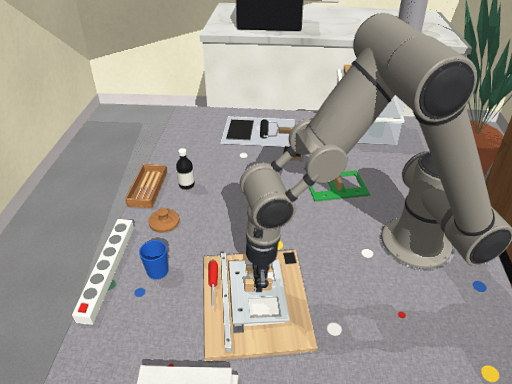

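apply_moves(
  claw=[230,230,230,230,230],
  linear=[
    [0,0,0.003],
    [0,0,0.003],
    [0,0,0.002],
    [0,0,0.001],
    [0,0,0],
  ],
  turn=[
    [0,0,0],
    [0,0,0],
    [0,0,0],
    [0,0,0],
    [0,0,0],
  ],
)

```text
time_s: 11.4
tcp_pos: [470.5, 248.6, 36.3]
orientation: [3.084, -0.0, 1.757]
ft_force: [0.2, -0.1, -3.8]
gripper_width: 15.0
```

```bash
python3 look.py 7 
```

```text
board xy of tcp -7.361844475762663 -10.939388339795322 z 36.270878652024805 rpy [ 3.0841 -0.      1.7569] yaw err deg 0.0037075968279323608
F board 0.13799430470724525 -0.12325649348872061 -3.8124155262545396 M [ 0.02  0.12 -0.  ] w 15.007442661265994 t 11.4
```

apply_moves(
  claw=[230,230,230],
  linear=[
    [0,0,0.0005],
    [0,0,0.0005],
    [0,0,0],
  ],
  turn=[
    [0,0,0],
    [0,0,0],
    [0,0,0],
  ],
)

```text
time_s: 11.78
tcp_pos: [470.6, 248.6, 35.4]
orientation: [3.084, -0.0, 1.757]
ft_force: [0.7, 0.0, -4.7]
gripper_width: 14.8
```

```bash
python3 look.py 7 
```

```text
board xy of tcp -7.27364555594843 -10.951092458036591 z 35.351391527256574 rpy [ 3.0839e+00 -1.0000e-04  1.7568e+00] yaw err deg -0.001562170141335896
F board 0.6690769319328745 -0.1184885960738498 -4.741815950430206 M [-0.05  0.06  0.02] w 14.829619981248248 t 11.775
```

apply_moves(
  claw=[230,230,230,230,230],
  linear=[
    [0,0.0015,0],
    [0,0.0015,0],
    [0,0.001,0],
    [0,0.0005,0],
    [0,0,0],
  ],
  turn=[
    [0,0,0],
    [0,0,0],
    [0,0,0],
    [0,0,0],
    [0,0,0],
  ],
)

```text
time_s: 12.4
tcp_pos: [475.0, 249.4, 35.6]
orientation: [3.084, -0.0, 1.757]
ft_force: [-0.6, -0.6, -5.0]
gripper_width: 15.0
```

```bash
python3 look.py 8 side wrist
```

```text
board xy of tcp -2.8624090337919963 -10.940005312721196 z 35.58741086996591 rpy [ 3.0841e+00 -1.0000e-04  1.7568e+00] yaw err deg 3.879023471063244e-06
F board 0.29162330144061427 -0.3080899620621426 -4.313161386949561 M [-0.07  0.07 -0.04] w 14.983070576369864 t 12.5
```

View pics/wrist8.png

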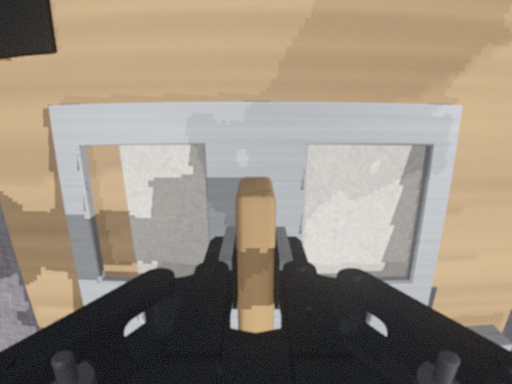

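```bash
python3 - <<'E'
from h import *
c=np.load("side8.npz"); cv2.imwrite("pics/side8z.png",cv2.resize(c["color"][240:365,195:325,::-1],None,fx=4.6,fy=4.6,interpolation=cv2.INTER_CUBIC))
E
```

```text
(no output)
```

View pics/side8z.png

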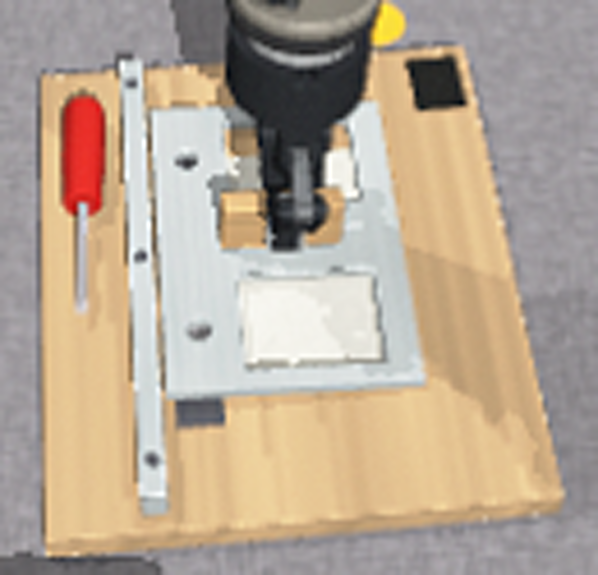

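apply_moves(
  claw=[230,230,230],
  linear=[
    [0,0.0005,0],
    [0,0.0005,0],
    [0,0,0],
  ],
  turn=[
    [0,0,0],
    [0,0,0],
    [0,0,0],
  ],
)

```text
time_s: 12.88
tcp_pos: [476.0, 249.6, 35.7]
orientation: [3.084, -0.0, 1.757]
ft_force: [-0.4, 0.2, -4.4]
gripper_width: 14.9
```

apply_moves(
  claw=[230,230,230],
  linear=[
    [0,0.0005,0],
    [0,0.0005,0],
    [0,0,0],
  ],
  turn=[
    [0,0,0],
    [0,0,0],
    [0,0,0],
  ],
)

```text
time_s: 13.25
tcp_pos: [477.0, 249.8, 35.7]
orientation: [3.084, -0.0, 1.757]
ft_force: [-0.0, -0.6, -5.9]
gripper_width: 14.9
```

apply_moves(
  claw=[230,230],
  linear=[
    [0,0.0005,0],
    [0,0.0003,0],
  ],
  turn=[
    [0,0,0],
    [0,0,0],
  ],
)

```text
time_s: 13.5
tcp_pos: [477.5, 249.9, 35.7]
orientation: [3.085, 0.0, 1.757]
ft_force: [-1.2, 0.3, -2.3]
gripper_width: 15.2
```

apply_moves(
  claw=[230,230],
  linear=[
    [0,0.0005,0],
    [0,0,0],
  ],
  turn=[
    [0,0,0],
    [0,0,0],
  ],
)

```text
time_s: 13.75
tcp_pos: [477.5, 249.9, 35.6]
orientation: [3.086, 0.0, 1.757]
ft_force: [-4.2, -0.3, -2.5]
gripper_width: 15.1
```

apply_moves(
  claw=[230,230,230],
  linear=[
    [0,-0.0006,0],
    [0,0,0.0005],
    [0,0,0],
  ],
  turn=[
    [0,0,0],
    [0,0,0],
    [0,0,0],
  ],
)

```text
time_s: 14.12
tcp_pos: [477.5, 249.9, 35.2]
orientation: [3.084, -0.0, 1.757]
ft_force: [-3.7, -0.4, -2.9]
gripper_width: 14.8
```

```bash
python3 look.py 9 
```

```text
board xy of tcp -0.26404330338850307 -10.930518102991993 z 35.18296660965617 rpy [ 3.0844 -0.      1.7569] yaw err deg 0.0031529421512818743
F board -3.682738909736194 0.28176015441813074 -2.868519790122284 M [-0.14  0.58 -0.02] w 14.78918262130028 t 14.125
```

apply_moves(
  claw=[230,230],
  linear=[
    [0,0,0.0005],
    [0,0,0],
  ],
  turn=[
    [0,0,0],
    [0,0,0],
  ],
)

```text
time_s: 14.38
tcp_pos: [477.5, 249.9, 34.7]
orientation: [3.084, -0.0, 1.757]
ft_force: [-5.3, -1.4, -1.8]
gripper_width: 14.9
```

```bash
python3 look.py 9 
```

```text
board xy of tcp -0.24085067434705465 -10.916728689104861 z 34.69879609339474 rpy [ 3.0844e+00 -1.0000e-04  1.7568e+00] yaw err deg 0.0007859093104943823
F board -5.471672828782098 -0.3897336404606953 -1.7724379057960902 M [-0.12  0.68  0.02] w 14.937830445017273 t 14.375
```

apply_moves(
  claw=[230,230],
  linear=[
    [0,-0.0005,0],
    [0,0,0],
  ],
  turn=[
    [0,0,0],
    [0,0,0],
  ],
)

```text
time_s: 14.62
tcp_pos: [477.5, 249.9, 34.7]
orientation: [3.083, -0.0, 1.757]
ft_force: [-1.8, -1.0, -4.3]
gripper_width: 15.2
```

```bash
python3 look.py 9 
```

```text
board xy of tcp -0.2577274705766437 -10.940022022849568 z 34.704511344502386 rpy [ 3.0834e+00 -1.0000e-04  1.7568e+00] yaw err deg -0.0019540397324342607
F board -1.946071543607341 -0.6143287614994379 -4.2811931672392225 M [-0.15  0.44  0.  ] w 15.159917724856443 t 14.625
```

apply_moves(
  claw=[230,230],
  linear=[
    [0,-0.0001,0.0006],
    [0,0,0],
  ],
  turn=[
    [0,0,0],
    [0,0,0],
  ],
)

```text
time_s: 14.88
tcp_pos: [477.4, 249.9, 34.5]
orientation: [3.083, -0.0, 1.757]
ft_force: [-3.0, -0.7, -0.2]
gripper_width: 15.2
```

```bash
python3 look.py 9 
```

```text
board xy of tcp -0.29309478845524956 -10.940281002996747 z 34.46575261419493 rpy [ 3.0832e+00 -1.0000e-04  1.7568e+00] yaw err deg -0.0011330556523042592
F board -3.078974799451552 -0.16583700198337656 -0.2012656215012985 M [-0.1   0.46  0.03] w 15.218729681278996 t 14.875
```

apply_moves(
  claw=[230,230],
  linear=[
    [0,-0.0001,0.0005],
    [0,0,0],
  ],
  turn=[
    [0,0,0],
    [0,0,0],
  ],
)

```text
time_s: 15.12
tcp_pos: [477.5, 249.9, 34.4]
orientation: [3.083, -0.0, 1.757]
ft_force: [-4.8, -1.6, 4.9]
gripper_width: 14.9
```

```bash
python3 look.py 10 
```

```text
board xy of tcp -0.25244286686459777 -10.947371554371166 z 34.43393033079472 rpy [ 3.0827e+00 -2.0000e-04  1.7568e+00] yaw err deg -0.0013186493968972415
F board -4.975691158459622 -0.6976710787526753 4.866273101673746 M [-0.32  0.67 -0.03] w 14.856639203535675 t 15.125
```

apply_moves(
  claw=[215,205,201,201,201],
  linear=[
    [0,0,0],
    [0,0,0],
    [0,0,0],
    [0,0,0],
    [0,0,0],
  ],
  turn=[
    [0,0,0],
    [0,0,0],
    [0,0,0],
    [0,0,0],
    [0,0,0],
  ],
)

```text
time_s: 15.75
tcp_pos: [477.3, 249.9, 33.6]
orientation: [3.084, -0.0, 1.757]
ft_force: [-0.3, -0.4, 0.5]
gripper_width: 18.5
```

```bash
python3 look.py 11 side scene; python3 - <<'E'
from h import *
c=np.load("side11.npz"); cv2.imwrite("pics/side11z.png",cv2.resize(c["color"][240:365,195:325,::-1],None,fx=4.6,fy=4.6,interpolation=cv2.INTER_CUBIC))
E
```

```text
board xy of tcp -0.5750084245336314 -10.921352443331594 z 33.630380280447156 rpy [ 3.0838e+00 -1.0000e-04  1.7568e+00] yaw err deg -0.00020923916777543572
F board 0.37330568084582744 0.5246028309294497 0.560795995085183 M [-0.03  0.05  0.  ] w 18.240896598369993 t 15.85
```

View pics/side11z.png

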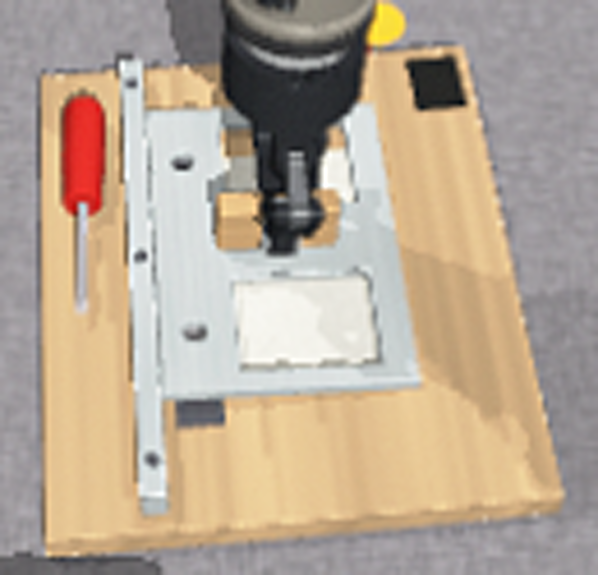

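apply_moves(
  claw=[201,201,201,201,201,201,201,201],
  linear=[
    [0.0005,0,0],
    [0.0005,0,0],
    [0.001,0,0],
    [0.001,0,0],
    [0.001,0,0],
    [0.001,0,0],
    [0.001,0,0],
    [0.001,0,0],
  ],
  turn=[
    [0,0,0],
    [0,0,0],
    [0,0,0],
    [0,0,0],
    [0,0,0],
    [0,0,0],
    [0,0,0],
    [0,0,0],
  ],
)

```text
time_s: 16.85
tcp_pos: [475.7, 256.8, 33.6]
orientation: [3.084, -0.0, 1.757]
ft_force: [0.7, -3.0, -0.0]
gripper_width: 18.3
```

```bash
python3 look.py 12 side scene; python3 - <<'E'
from h import *
c=np.load("side12.npz"); cv2.imwrite("pics/side12z.png",cv2.resize(c["color"][240:365,195:325,::-1],None,fx=4.6,fy=4.6,interpolation=cv2.INTER_CUBIC))
c=np.load("scene12.npz"); cv2.imwrite("pics/scene12z.png",cv2.resize(c["color"][225:384,260:460,::-1],None,fx=3.7,fy=3.7,interpolation=cv2.INTER_CUBIC))
E
```

```text
board xy of tcp -0.7177884002800734 -3.7716310662991823 z 33.6262975537704 rpy [ 3.0840e+00 -2.0000e-04  1.7569e+00] yaw err deg 0.00570224842272135
F board -0.7882979874925233 -2.3897944479755853 1.2473522936508445 M [-0.43 -0.01 -0.01] w 18.140734701441783 t 16.95
```

View pics/side12z.png

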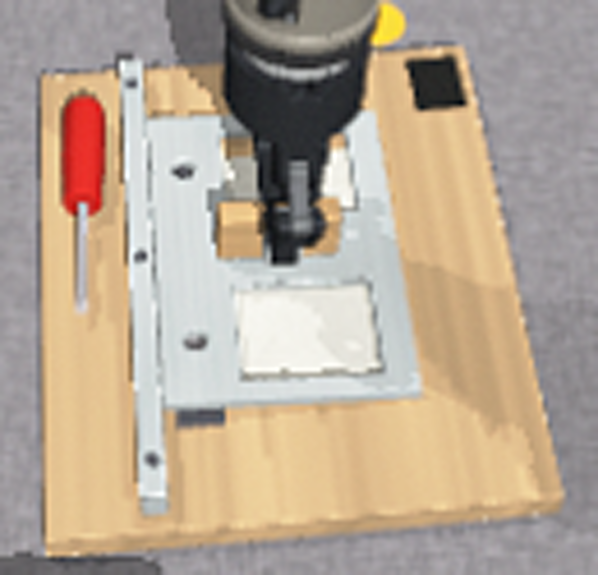

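View pics/scene12z.png

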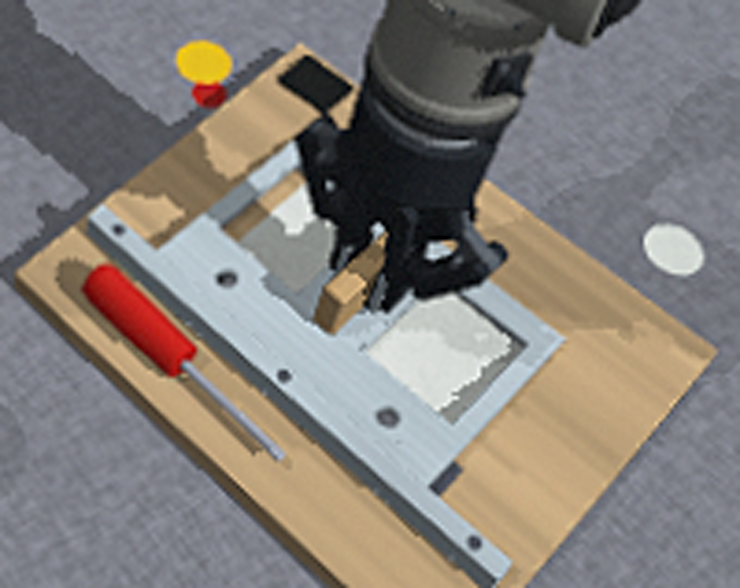

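apply_moves(
  claw=[201,201,201,201,201,201],
  linear=[
    [0.001,0,0],
    [0.001,0,0],
    [0.001,0,0],
    [0.001,0,0],
    [0.0005,0,0],
    [0.0005,0,0],
  ],
  turn=[
    [0,0,0],
    [0,0,0],
    [0,0,0],
    [0,0,0],
    [0,0,0],
    [0,0,0],
  ],
)

```text
time_s: 17.7
tcp_pos: [474.8, 261.6, 33.6]
orientation: [3.084, -0.0, 1.757]
ft_force: [0.6, -3.2, 0.1]
gripper_width: 18.0
```

```bash
python3 look.py 13
```

```text
board xy of tcp -0.6893811267295175 1.0858414977655977 z 33.619860235375675 rpy [ 3.084  -0.      1.7568] yaw err deg 0.003048460541917238
F board -0.015283674440625832 -3.2499682032660093 0.05298617228674973 M [-0.53 -0.01  0.01] w 18.037398579042467 t 17.7
```

apply_moves(
  claw=[201,201,201,201],
  linear=[
    [0.0005,0,0],
    [0.0005,0,0],
    [0.0005,0,0],
    [0.0005,0,0],
  ],
  turn=[
    [0,0,0],
    [0,0,0],
    [0,0,0],
    [0,0,0],
  ],
)

```text
time_s: 18.2
tcp_pos: [474.5, 263.7, 33.6]
orientation: [3.084, -0.0, 1.757]
ft_force: [0.1, -2.5, 0.7]
gripper_width: 18.4
```

```bash
python3 look.py 14 side scene
```

```text
board xy of tcp -0.6630957707118939 3.193388308716977 z 33.59302402319422 rpy [ 3.0839e+00 -2.0000e-04  1.7568e+00] yaw err deg -0.0013555116873207188
F board -0.2988322335129399 -2.5821859293301257 -0.8299623629600354 M [-0.36  0.02 -0.05] w 18.51399277885424 t 18.3
```

```bash
cat > crop.py <<'E'
from h import *
import sys
n=sys.argv[1]
a=np.load(f"side{n}.npz")["color"][240:365,195:325,::-1]; b=np.load(f"scene{n}.npz")["color"][245:370,280:430,::-1]
k=2.85
a=cv2.resize(a,None,fx=k,fy=k,interpolation=cv2.INTER_CUBIC);b=cv2.resize(b,None,fx=k,fy=k,interpolation=cv2.INTER_CUBIC)
cv2.imwrite(f"pics/both{n}.png",np.hstack([a,b]))
E
python3 crop.py 14
```

```text
(no output)
```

View pics/both14.png

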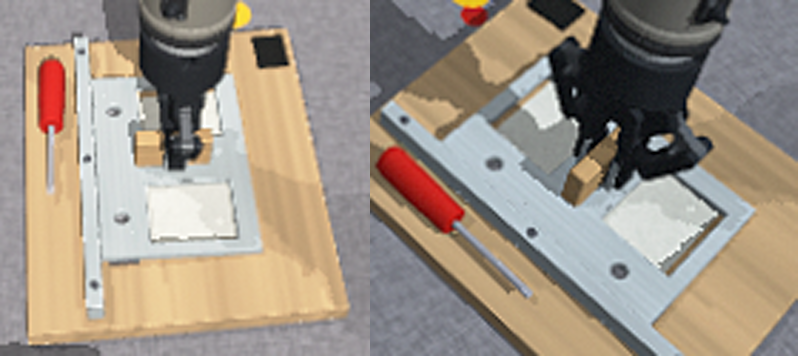

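apply_moves(
  claw=[201,201,201,201],
  linear=[
    [0.0005,0,0],
    [0.0005,0,0],
    [0.0005,0,0],
    [0.0005,0,0],
  ],
  turn=[
    [0,0,0],
    [0,0,0],
    [0,0,0],
    [0,0,0],
  ],
)

```text
time_s: 18.8
tcp_pos: [474.1, 265.7, 33.6]
orientation: [3.084, -0.0, 1.757]
ft_force: [0.7, -1.7, -1.2]
gripper_width: 18.2
```

apply_moves(
  claw=[201,201,201],
  linear=[
    [0.0005,0,0],
    [0.0005,0,0],
    [0,0,0],
  ],
  turn=[
    [0,0,0],
    [0,0,0],
    [0,0,0],
  ],
)

```text
time_s: 19.18
tcp_pos: [474.1, 266.8, 33.8]
orientation: [3.083, -0.0, 1.757]
ft_force: [0.6, -1.3, -0.4]
gripper_width: 18.1
```

```bash
python3 look.py 15 side scene; python3 crop.py 15
```

```text
board xy of tcp -0.5070934703066312 6.222371551934495 z 33.763219895449225 rpy [ 3.0835e+00 -3.0000e-04  1.7569e+00] yaw err deg 0.0033282295798453885
F board -0.07797211548760295 -0.3683237602425011 0.16824486930125201 M [-0.02  0.02  0.01] w 17.811177382670998 t 19.275
```

View pics/both15.png

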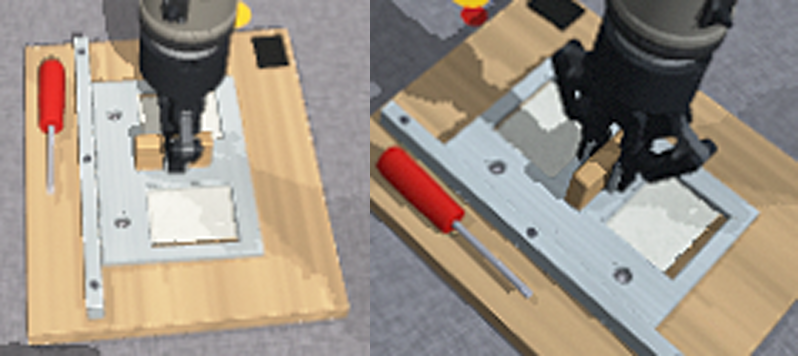

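apply_moves(
  claw=[201,201,201],
  linear=[
    [0.0005,0,0],
    [0.0005,0,0],
    [0,0,0],
  ],
  turn=[
    [0,0,0],
    [0,0,0],
    [0,0,0],
  ],
)

```text
time_s: 19.65
tcp_pos: [473.8, 267.4, 33.7]
orientation: [3.084, 0.0, 1.757]
ft_force: [0.5, -1.5, 0.9]
gripper_width: 18.1
```

```bash
python3 look.py 16 side scene; python3 - <<'E'
from h import *
np.set_printoptions(precision=1,suppress=True)
for n in ("15","16"):
  a=np.load(f"side{n}.npz"); X=cloud(a)
  # median height in bands of board x on the mask plate
  B=np.array([475.7,260.7]);y=.186;ex=np.array([np.cos(y),np.sin(y)]);ey=np.array([-ex[1],ex[0]])
  for nm in("side","scene"):
    c=np.load(f"{nm}{n}.npz");X=cloud(c).reshape(-1,3);u=(X[:,:2]-B)@ex;v=(X[:,:2]-B)@ey
    for lo,hi,vl,vh in[(35,66,-40,50),(35,66,70,95),(35,66,-90,-65),(-66,-52,-80,-40),(-66,-52,50,95)]:
        m=(u>lo)&(u<hi)&(v>vl)&(v<vh)&(X[:,2]<32); print(n,nm,(lo,hi,vl,vh),m.sum(),np.median(X[m,2]) if m.any() else None)
a=np.load("side16.npz")["color"][260:340,205:285,::-1]; b=np.load("scene16.npz")["color"][270:350,300:400,::-1]
k=4.4
cv2.imwrite("pics/z16.png",np.hstack([cv2.resize(t,None,fx=k,fy=k,interpolation=cv2.INTER_CUBIC) for t in(a,b)]))
E
```

```text
board xy of tcp -0.6299105540283483 6.943843107225771 z 33.67077126052874 rpy [3.0839e+00 1.0000e-04 1.7568e+00] yaw err deg -0.0022393050870982817
F board 0.5045225928373717 -1.4001578887461739 0.18081730652048889 M [-0.28 -0.07  0.01] w 18.08178917145935 t 19.75
15 side (35, 66, -40, 50) 306 29.270344119188923
15 side (35, 66, 70, 95) 99 29.587273866869907
15 side (35, 66, -90, -65) 66 30.03972986900542
15 side (-66, -52, -80, -40) 60 25.402929575763075
15 side (-66, -52, 50, 95) 84 24.85972248179132
15 scene (35, 66, -40, 50) 494 29.861429237434933
15 scene (35, 66, 70, 95) 161 29.665959236580274
15 scene (35, 66, -90, -65) 107 30.463253791967887
15 scene (-66, -52, -80, -40) 0 None
15 scene (-66, -52, 50, 95) 117 25.37899240352626
16 side (35, 66, -40, 50) 335 24.039444257100797
16 side (35, 66, 70, 95) 108 24.26581903989229
16 side (35, 66, -90, -65) 81 25.10619169647536
16 side (-66, -52, -80, -40) 58 24.75574478188024
16 side (-66, -52, 50, 95) 86 24.813283863817034
16 scene (35, 66, -40, 50) 519 24.602452740579544
16 scene (35, 66, 70, 95) 164 24.222131015383965
16 scene (35, 66, -90, -65) 125 25.22693918134007
16 scene (-66, -52, -80, -40) 0 None
16 scene (-66, -52, 50, 95) 116 24.889184481578646
```

View pics/z16.png

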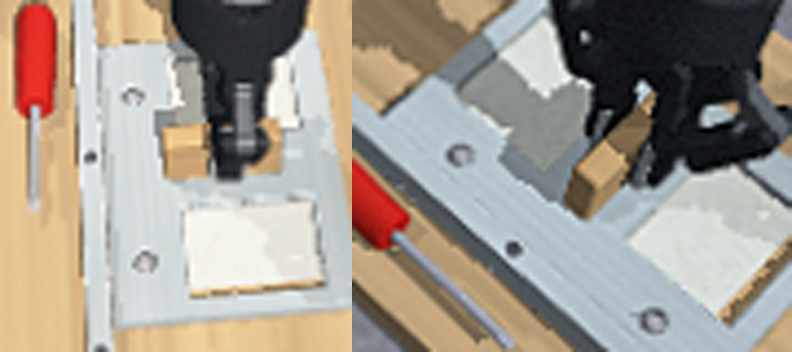

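apply_moves(
  claw=[201,190,170,140,110,80,80,80,80,80,80,80,80,80],
  linear=[
    [-0.001,0,0],
    [0,0,0],
    [0,0,0],
    [0,0,0],
    [0,0,0],
    [0,0,0],
    [0,0,0],
    [0,0,-0.005],
    [0,0,-0.015],
    [0,0,-0.03],
    [0,0,-0.04],
    [0,0,-0.04],
    [0,0,-0.03],
    [0,0,0],
  ],
  turn=[
    [0,0,0],
    [0,0,0],
    [0,0,0],
    [0,0,0],
    [0,0,0],
    [0,0,0],
    [0,0,0],
    [0,0,0],
    [0,0,0],
    [0,0,0],
    [0,0,0],
    [0,0,0],
    [0,0,0],
    [0,0,0],
  ],
)

```text
time_s: 21.5
tcp_pos: [466.0, 265.4, 197.0]
orientation: [3.077, -0.001, 1.757]
ft_force: [0.4, -0.6, -0.4]
gripper_width: 58.5
```

```bash
python3 look.py 17 side scene wrist; python3 - <<'E'
from h import *
np.set_printoptions(precision=1,suppress=True)
B=np.array([475.7,260.7]);y=.186;ex=np.array([np.cos(y),np.sin(y)]);ey=np.array([-ex[1],ex[0]])
for nm in("side","scene","wrist"):
    c=np.load(f"{nm}17.npz");X=cloud(c).reshape(-1,3);u=(X[:,:2]-B)@ex;v=(X[:,:2]-B)@ey
    for lo,hi,vl,vh in[(35,66,-40,50),(35,66,70,95),(35,66,-90,-65),(-66,-52,-80,-40),(-66,-52,50,95)]:
        m=(u>lo)&(u<hi)&(v>vl)&(v<vh)&(X[:,2]<34)&(X[:,2]>10); print(nm,(lo,hi,vl,vh),m.sum(),np.median(X[m,2]) if m.any() else None)
a=np.load("side17.npz")["color"][240:365,195:325,::-1]; b=np.load("scene17.npz")["color"][235:360,270:400,::-1]
k=3
cv2.imwrite("pics/z17.png",np.hstack([cv2.resize(t,None,fx=k,fy=k,interpolation=cv2.INTER_CUBIC) for t in(a,b)]))
E
```

```text
board xy of tcp -10.476957927699223 5.923664010294905 z 192.89870824364792 rpy [3.0851e+00 1.0000e-04 1.7568e+00] yaw err deg -0.0017626742933377552
F board 0.6397976048675779 -0.22959137021403525 -0.7691656629745911 M [-0.05  0.03  0.02] w 58.91755234083394 t 21.65
side (35, 66, -40, 50) 330 24.106788758281056
side (35, 66, 70, 95) 107 24.368089834666783
side (35, 66, -90, -65) 80 25.091885627994436
side (-66, -52, -80, -40) 57 25.126971437068836
side (-66, -52, 50, 95) 87 24.382140200569456
scene (35, 66, -40, 50) 524 24.660348790583956
scene (35, 66, 70, 95) 166 24.25958386366836
scene (35, 66, -90, -65) 129 25.221146887353786
scene (-66, -52, -80, -40) 84 25.11994218470617
scene (-66, -52, 50, 95) 119 24.829649303325688
wrist (35, 66, -40, 50) 1968 24.654751694707066
wrist (35, 66, 70, 95) 591 24.62236269289878
wrist (35, 66, -90, -65) 587 24.711059015026958
wrist (-66, -52, -80, -40) 581 24.787170050340887
wrist (-66, -52, 50, 95) 656 24.751154922933942
```

View pics/z17.png

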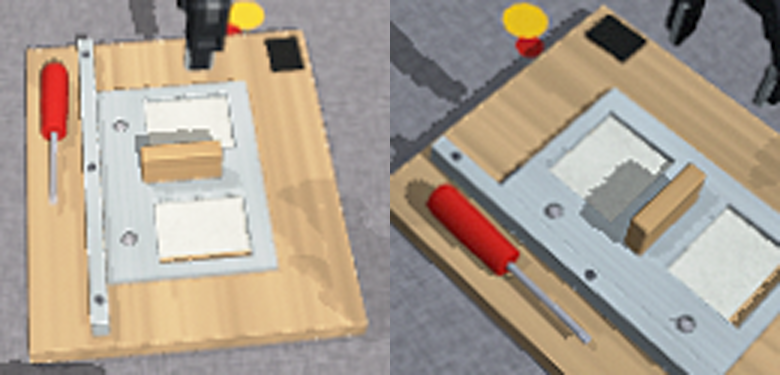

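View pics/wrist17.png

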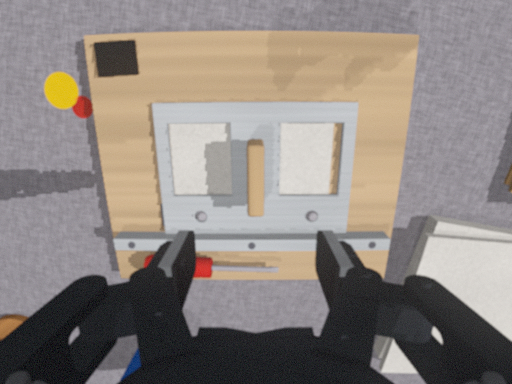

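View pics/scene17.png

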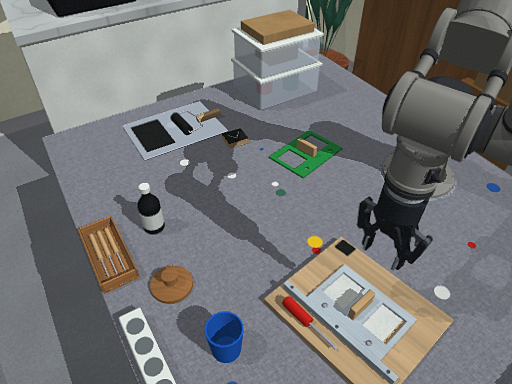

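apply_moves(
  claw=[80,80,80],
  linear=[
    [0,0,0],
    [0,0,0],
    [0,0,0],
  ],
  turn=[
    [0,0,0],
    [0,0,0],
    [0,0,0],
  ],
)

```text
time_s: 22.02
tcp_pos: [464.7, 264.7, 192.9]
orientation: [3.085, 0.0, 1.757]
ft_force: [0.0, -0.0, 0.6]
gripper_width: 58.2
```

```bash
python3 -c "
from station import *
print(hand_in())"
```

```text
the job is handed in; nothing more can be done
None
```

The mask is seated flat on the board with both pins through its holes, and I handed the job in at about 22 s.

**Placing:** I gripped the metal mask by its bar and carried it over tilted 3.3°. I felt the fence at about 5 N, then set the holed edge on the pins with about 9 N of support force.

**Sliding:** I loosened the grip and dragged the mask about 18 mm along the fence, against roughly 3 N of friction. It caught first on the pin bevels with its holed edge about 5 mm high. About 1 mm further it dropped fully.

**Last checks:**
- **Flatness:** the plate's top reads 24.1–25.2 mm at five spots in all three cameras. Flat on the board should read 24, so this is within the cameras' calibration error.
- **Pins and fence:** both pins show in the holes, and the mask lies along the fence.
- **Other things:** nothing else looks moved in the final scene picture, though I did not measure each object.
- **Arm:** the gripper is clear of everything, and the wrist force reads zero apart from noise.

**Disagreements and gaps:**
- The wrist camera read about 3 mm further in y than the two fixed cameras. The self-centring grasp and feeling for the fence made that unimportant.
- I did not push on against the pins to feel them block. That the mask is fully down rests on the height readings and the pictures.

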